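# Reset the condiment caddy in order of height

### The job

Reset the table's condiment caddy for the next guests: stand the sauce bottle, pepper mill, salt shaker and toothpick pot in its four pockets in order of height, the tallest in the pocket next to the menu stand and stepping down to the shortest in the pocket next to the candle, so that none hides behind another. Keep them upright, set each one gently down onto the floor of its pocket rather than dropping it, and leave the candle where it stands.

Things in the scene. Friction and masses are not known exactly. Their poses are not given: they have to be found in the camera images.
- sauce: Loose glass sauce bottle, blue and white label, gold cap, the tallest: 207 mm high, 0.35 kg. To the fingers it is 59 mm across up to 108 mm above its foot, then a straight cone to 29 mm across at the top (the slim neck is filled out to that cone); grip it round the cap, 165 to 205 mm up, 40 to 30 mm wide. Origin at the centre of its underside, z up.
- mill: Loose turned dark wooden pepper mill, second tallest: 163 mm high, foot 57 mm across, about 0.26 kg. Waist 35 mm across 76 mm up; widest part of the head 49 mm across from 104 to 140 mm up, where it is gripped; the head does not turn. Origin at the centre of its underside, z up.
- salt: Loose glass salt shaker with a pale domed top, third tallest: 90 mm high, 44 mm across at 28 mm up, 34 mm across at the straight part of the top 64 to 82 mm up, where it is gripped; 0.1 kg. Origin at the centre of its underside, z up.
- toothpicks: Loose small green pot of toothpicks, the shortest: 72 mm high with the sticks, the pot itself 49 mm high and 38 mm across (35 mm at its rim), 0.07 kg; grip the pot 28 to 49 mm up (fingers pass through the sticks). Origin at the centre of its underside, z up.
- caddy: Light wooden caddy, fixed, 82 mm wide (its x), 311 mm long (its y), origin at the centre of its underside. Four square pockets, 70 x 70 mm inside, in a row along its y, centres at y = -112.5, -37.5, +37.5, +112.5 mm, x = 0; pocket floor 9 mm, long sides and dividers 29 mm, end panels (with hand slots) 62 mm above the table. Both ends are alike.
- menu: Blue upright menu stand, fixed, at one end of the caddy (either end); foot 62 x 104 mm, 189 mm high. Its centre is about 198 mm from the caddy's centre; origin at the centre of its underside. Its end of the row is the tall end.
- candle: Loose tea light in a metal cup, 38 mm across, 17 mm high, beyond the caddy's other end; origin at the centre of its underside. To be left where it is.
Mind the look-alikes: they are no part of the job. What is shaped like the toothpicks but pink or red is not meant.

How it is judged:
By the outcome, as a careful person would: the job done as asked, in the order asked, and still so for the second after the job is handed in, with the robot touching nothing.
It also fails if it takes over 120 s, if anything falls off the work surface, if the arm or the gripper's body presses on something with over 40 N, if the wrist force passes 120 N, or if a joint passes its speed limit or range.

### The arm

A 6-joint arm with a two-finger parallel gripper is mounted at the origin on the work surface; the furniture and walls round the work are solid. World frame = base frame: x ahead of the robot, y to its left, z up, the work surface at z = 0. Lengths are in m, angles in rad, forces in N, time in s.
With the tool pointing down it reaches from about 0.275 to 0.85 m from the base axis. Payload 5.2 kg.
Tool frame: the origin (TCP) lies between the finger pads; the fingertips stand 14 mm ahead of it and the grasp point (between the pads) lies 5 mm behind it (finger_overhang is the distance from the TCP to the fingertips, in m); z points along the fingers, y is the line along which they close (so a half turn about z gives the same grasp; the last joint's range is limited). The gripper opens to 85 mm and grips with 20 to 120 N. Pads are 22 mm wide; open, the fingers measure 114 mm over their backs; the gripper's body (76 mm by 85 mm) begins 54 mm behind the grasp point. The pads swing forward as they close: fully open they stand 13 mm farther back than shut.
Start: joints at [1.11, 0.259, 1.535, -0, 1.348, -0.203], TCP at [0.14, 0.532, 0.245] pointing down, gripper open.
Joint ranges: [-3.14, 3.14], [-0.91, 2.08], [0.19, 2.58], [-1.22, 4.36], [0.22, 2.71], [-3.12, 3.12]. Speed limits (rad/s): [2.57, 2.57, 3.14, 3.14, 3.14, 3.14].

### API

Orientations are given as a rotation vector (axis times angle).
In Python, from bench import * gives the robot as it stands.
- The arm moves only by the tool drive_tool, never from a script. Its argument "deltas" is a list of rows, each an object with "travel": the shift along the tool's x, y, z in mm, a list of three; "dr": the turn, a rotation vector about the tool's x, y, z in rad, a list of three; "jaw": the finger opening in mm, from 0 to 85.4. A call has exactly 5 rows; each row is the pose to reach, as a shift and turn from the pose commanded when the call began, along the tool's axes at that moment; what a row does not reach only later rows make up. A row lasts 1/8 s, in which the tool goes at most 62.5 mm and 10.7 degrees, less where a joint would pass 70% of its speed; a pose out of reach is approached as far as the arm can. A call with a gripper value outside its range is refused whole. The fingers move at their own pace and stop on an object; the grip force is fixed at half the most. Time passes only in rows, so rows that repeat a pose let the fingers close, or fill a call up. It gives the time, the measured TCP pose, the force, the opening and the grip force at its end, in the units of the state.
- get_obs(): the state, without advancing time (a new reading comes with each control period).
- capture(name): name is "side" or "top"; returns (picture, depth): 400x640x3 uint8, blue, green, red; 400x640 float32, m along the optical axis (not along the pixel's ray), 0 where there is no reading.
- camera_info(name): a dict with "camera_matrix" (3x3 intrinsics, pixels), "k1" (the pictures are not rectified: a ray, as slopes to the right and down, at radius r is drawn at 1 + k1 r^2 times it, then the intrinsics apply), "pose" (4x4, takes a point from camera to world coordinates). Camera axes: x right, y down, z forward; pixel columns grow to the right and rows downward; lengths in m; the calibration is good to about 2 mm. A picture is of the moment at which its call begins. camera_info takes no time and is no camera call.
- close_job(): hands the job in; it is judged then, once.
The state is a dict: "time_s": time; "qpos": joint angles; "dq": joint speeds; "tau": joint torques, N m; "position": TCP position; "orientation": TCP orientation; "ft_force": force on the tool from outside, world axes, zero at the start; "moment": the same for the moment, N m; "width": opening from 0.0 (shut) to 1.0 (fully open); "grasp_force": force on a finger pad.
Only numpy, scipy, OpenCV 4.12 (cv2) and the standard library are available. Lean on these libraries where they do the work, as an engineer would, in place of code of your own. Each camera call takes 0.05 s, during which the arm holds its last target. There are 200 camera calls.

## Working session

There is one attempt and no reset: what is moved stays moved. The work goes in short steps, Python scripts to look and compute and a tool call to move; the robot and the scene stay as the last step left them, time stands still between calls to the robot, and variables do not carry over. Pictures are saved under pics/ and viewed, at most 14 in all, crops included, and the job is handed in when it is done.

Besides the shell and the picture viewer there is one more tool, called after "Emit:" by a JSON object that holds its "api" and its "payload", one argument or row to a line. drive_tool: Moves the arm, as the interface text tells. Its arguments: {"type":"object","properties":{"deltas":{"type":"array"}},"required":["deltas"]}

```bash
ls; mkdir -p pics
python3 - <<'E'
from bench import *
import cv2,numpy as np
print(get_obs())
for n in("side","top"):
    p,d=capture(n); cv2.imwrite(f"pics/{n}0.png",p); np.save(f"pics/{n}0.npy",d); i=camera_info(n); print(i); print((d>0).mean())
E
```

```text
pics
{'time_s': 0.0, 'qpos': array([ 1.11024023e+00,  2.59354987e-01,  1.53613562e+00, -4.87099238e-06,
        1.34799144e+00, -2.02787942e-01]), 'dq': array([ 1.52697688e-03, -1.10114152e-03,  5.58142000e-04, -2.77418746e-05,
       -3.69768350e-04,  3.92854832e-05]), 'tau': array([ 7.20725639e-04, -4.46019888e+01, -2.90578687e+01, -4.89454142e-04,
        1.15388492e-02,  3.25794474e-05]), 'position': array([0.1399422 , 0.53135634, 0.24444714]), 'orientation': array([-4.03700886e-01, -3.11492939e+00,  2.80797537e-03]), 'ft_force': array([0.23752671, 0.41571311, 0.02643174]), 'moment': array([0.04973478, 0.01578015, 0.01422766]), 'grasp_force': 0.0, 'width': 0.9969963267105825}
{'camera_matrix': array([[481.74138517,   0.        , 322.40706664],
       [  0.        , 481.74138517, 197.2053492 ],
       [  0.        ,   0.        ,   1.        ]]), 'k1': -0.08185875179553666, 'pose': array([[-0.99264198, -0.04229077,  0.11346099,  0.26507235],
       [-0.12068015,  0.42221653, -0.89842613,  1.26283677],
       [-0.00990997, -0.90550798, -0.42421351,  0.64671541],
       [ 0.        ,  0.        ,  0.        ,  1.        ]])}
0.79059375
{'camera_matrix': array([[385.44467849,   0.        , 316.0328096 ],
       [  0.        , 385.44467849, 201.36304644],
       [  0.        ,   0.        ,   1.        ]]), 'k1': -0.024691300033410066, 'pose': array([[ 0.01253108, -0.9784647 ,  0.20603348,  0.16597493],
       [-0.99990047, -0.01359769, -0.00376166,  0.01028799],
       [ 0.00648223, -0.20596584, -0.97853771,  1.37566219],
       [ 0.        ,  0.        ,  0.        ,  1.        ]])}
0.99578515625
```

View pics/side0.png

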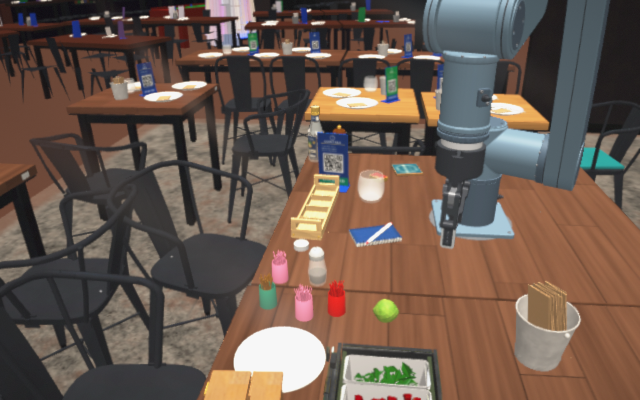

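View pics/top0.png

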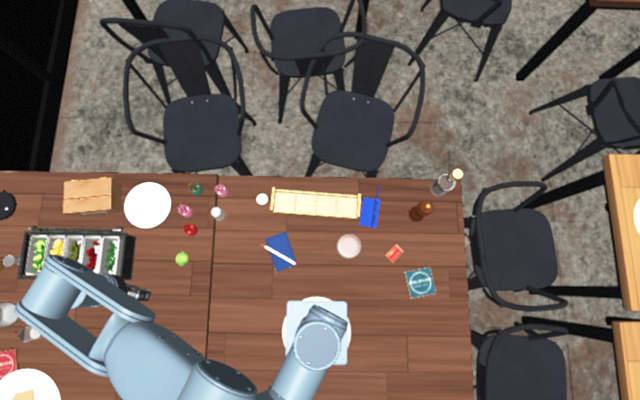

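The side view shows the caddy at (318,205), menu stand at (333,160), candle at (301,245), salt at (317,265) and green pot at (267,293). The pink and red pots beside them are decoys, and the bottle and mill are behind the menu near (315,130) and (340,130). In the top view the salt is at (218,213), green pot (196,188), candle (262,199), caddy (270–360,203), menu (370,212), bottle about (445,185) and mill about (422,211).

```bash
cat > h.py <<'E'
from bench import *
import cv2,numpy as np
def ray(n,u,v):
    i=camera_info(n);K=i["camera_matrix"];P=i["pose"]
    x=cv2.undistortPoints(np.array([[[u,v]]],float),K,np.array([i["k1"],0,0,0,0.])) [0,0]
    # distorted = ideal*(1+k1 r^2)
    return P[:3,3],P[:3,:3]@np.array([x[0],x[1],1.])
def onplane(n,u,v,z):
    o,d=ray(n,u,v); return o+d*(z-o[2])/d[2]
def cross(u1,v1,u2,v2):
    o1,d1=ray("side",u1,v1);o2,d2=ray("top",u2,v2)
    s=np.linalg.lstsq(np.c_[d1,-d2],o2-o1,rcond=None)[0]
    a,b=o1+d1*s[0],o2+d2*s[1]; return (a+b)/2,np.linalg.norm(a-b)
def cloud(n,d):
    i=camera_info(n);K=i["camera_matrix"];P=i["pose"]
    v,u=np.mgrid[:d.shape[0],:d.shape[1]]
    x=cv2.undistortPoints(np.c_[u.ravel(),v.ravel()].astype(float)[:,None],K,np.array([i["k1"],0,0,0,0.]))[:,0]
    p=np.c_[x,np.ones(len(x))]*d.ravel()[:,None]
    return (p@P[:3,:3].T+P[:3,3]).reshape(*d.shape,3)
E
python3 - <<'E'
from h import *
t=cv2.imread("pics/top0.png");s=cv2.imread("pics/side0.png")
a=cv2.resize(t[165:235,175:475],None,fx=2.66,fy=2.66,interpolation=2)
b=cv2.resize(s[100:330,240:400],None,fx=2.5,fy=2.5,interpolation=2)
a2=cv2.resize(t[160:230,400:480],None,fx=5,fy=5,interpolation=2)
cv2.imwrite("pics/c1.png",np.vstack([a,np.zeros((5,a.shape[1],3),np.uint8),np.hstack([a2,np.zeros((a2.shape[0],a.shape[1]-a2.shape[1],3),np.uint8)])])); cv2.imwrite("pics/c2.png",b)
c=cloud("top",np.load("pics/top0.npy"))
z=c[...,2]; 
m=((z>0.008)&(z<0.3)&(c[...,0]>0.3)&(np.abs(c[...,1])<.6)).astype(np.uint8)
n,l,st,ce=cv2.connectedComponentsWithStats(m)
for k in range(1,n):
    if st[k,4]>15:
        q=c[l==k]; print(st[k],q.mean(0).round(3),q.min(0).round(3),q.max(0).round(3))
print("table z",np.median(z[225:240,300:330]))
E
```

```text
[158  22  45  19 299] [1.106 0.539 0.068] [1.09  0.469 0.008] [1.127 0.6   0.124]
[344  32  10   3  16] [ 1.147 -0.119  0.01 ] [ 1.141 -0.135  0.008] [ 1.151 -0.099  0.012]
[355  33  48  15 134] [ 1.121 -0.233  0.011] [ 1.087 -0.33   0.008] [ 1.148 -0.143  0.019]
[289  48  59  11 166] [1.051 0.008 0.011] [ 1.029 -0.11   0.008] [1.078 0.119 0.019]
[280  55   8   4  17] [1.038 0.139 0.01 ] [1.029 0.127 0.008] [1.044 0.155 0.013]
[430 169  33  28 500] [ 0.5   -0.428  0.125] [ 0.478 -0.465  0.008] [ 0.537 -0.409  0.214]
[188 181  15  14 121] [0.49  0.437 0.041] [0.474 0.42  0.01 ] [0.509 0.458 0.073]
[149 183  22  45 396] [0.433 0.565 0.014] [0.35  0.531 0.008] [0.512 0.6   0.023]
[214 184  14  13 111] [0.483 0.343 0.042] [0.467 0.327 0.008] [0.503 0.363 0.073]
[ 271  187   90   32 1621] [0.443 0.006 0.02 ] [ 0.392 -0.149  0.008] [0.493 0.163 0.069]
[370 187   9  40  67] [ 0.415 -0.188  0.129] [ 0.365 -0.208  0.008] [ 0.465 -0.174  0.194]
[257 194  11  11  81] [0.459 0.2   0.013] [0.441 0.182 0.008] [0.478 0.219 0.019]
[408 200  25  22 355] [ 0.407 -0.345  0.099] [ 0.385 -0.376  0.009] [ 0.441 -0.326  0.167]
[178 204  15  14 123] [0.408 0.467 0.04 ] [0.389 0.452 0.008] [0.427 0.488 0.074]
[212 207  15  14 154] [0.394 0.341 0.065] [0.377 0.326 0.011] [0.415 0.362 0.092]
[477 217   7  29  80] [ 0.35  -0.583  0.011] [ 0.303 -0.594  0.008] [ 0.404 -0.575  0.017]
[183 224  14  12 118] [0.342 0.445 0.038] [0.324 0.429 0.008] [0.361 0.468 0.071]
[266 232  25  12 191] [0.315 0.136 0.012] [0.3   0.095 0.008] [0.341 0.18  0.02 ]
[338 234  23  11 171] [ 0.315 -0.113  0.031] [ 0.3   -0.147  0.008] [ 0.33  -0.072  0.089]
table z -0.00015408987764820026
```

View pics/c1.png

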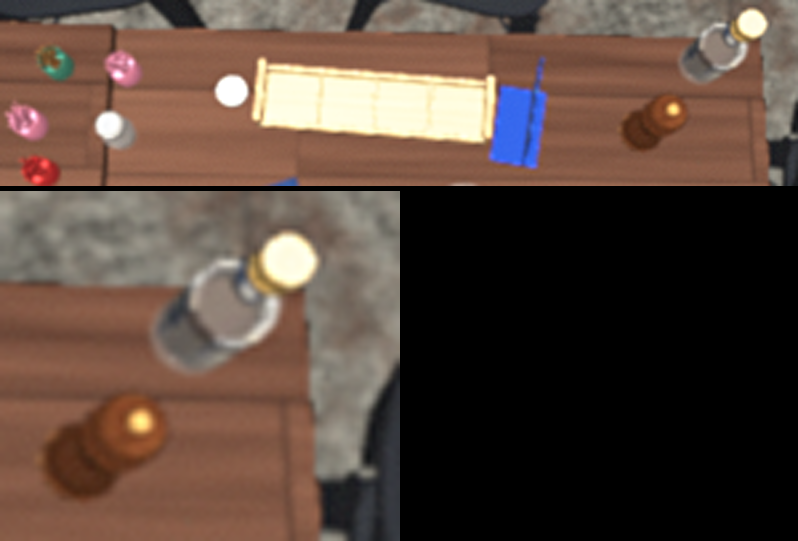

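View pics/c2.png

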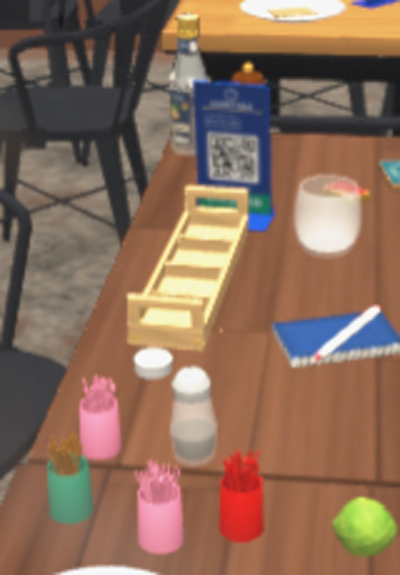

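Run:
```python
from h import *
d=np.load("pics/top0.npy");c=cloud("top",d);z=c[...,2];X=c[...,0];Y=c[...,1]
R=np.zeros(z.shape,bool);R[183:222,265:364]=1
for s in(1,-1):
    q=c[R&(z>.05)&(z<.075)&(s*Y>.1)]; print("panel",len(q),q.mean(0).round(4),q.min(0).round(3),q.max(0).round(3))
q=c[R&(z>.022)&(z<.04)]
r=cv2.minAreaRect(q[:,:2].astype(np.float32));print("rim",r)
q=c[R&(z>.004)&(z<.014)&(np.abs(Y)<.14)];print("floor",len(q))
# brightness boundary from colour mask
t=cv2.imread("pics/top0.png");h=cv2.cvtColor(t,cv2.COLOR_BGR2HSV)
m=(R&(h[...,2]>190)&(h[...,1]<130)).astype(np.uint8);cs,_=cv2.findContours(m,0,2);k=max(cs,key=cv2.contourArea)
r=cv2.minAreaRect(k);print(r);[print(onplane("top",*p,.03).round(4)) for p in cv2.boxPoints(r)]
# objects: xy of thin height slices, and extents
for n,(u,v,w,hh),zs in [("sauce",(430,169,33,28),[.18,.195,.201,.212]),("mill",(408,200,25,22),[.1,.12,.14,.155,.17]),("salt",(212,207,15,14),[.06,.08,.095]),("tooth",(188,181,15,14),[.045,.055,.08]),("candle",(256,193,13,13),[.010,.02])]:
    sub=c[v:v+hh,u:u+w].reshape(-1,3)
    for a,b in zip(zs,zs[1:]):
        q=sub[(sub[:,2]>a)&(sub[:,2]<b)]
        if len(q)>2: print(n,a,len(q),((q.min(0)+q.max(0))/2).round(4),q.mean(0).round(4),np.ptp(q,0).round(3))
# colour masks in both views
s=cv2.imread("pics/side0.png");hs=cv2.cvtColor(s,cv2.COLOR_BGR2HSV)
def blob(H,box,lo,hi):
    x,y,w,q=box;m=cv2.inRange(H[y:y+q,x:x+w],lo,hi);n,l,st,ce=cv2.connectedComponentsWithStats(m);k=1+np.argmax(st[1:,4]);return ce[k]+[x,y],st[k]+[x,y,0,0,0]
print("green side",blob(hs,(255,280,25,35),(65,60,30),(95,255,255)))
print("green top",blob(h,(185,180,20,18),(65,60,30),(95,255,255)))
print("cap side",blob(hs,(305,100,25,20),(15,100,80),(35,255,255)))
print("cap top",blob(h,(445,165,22,20),(15,40,150),(35,255,255)))
print("candle top",blob(h,(252,190,20,18),(0,0,180),(180,60,255)))
```

```text
panel 58 [0.4509 0.1567 0.0608] [0.414 0.153 0.051] [0.493 0.162 0.069]
panel 55 [ 0.4313 -0.1446  0.0617] [ 0.392 -0.149  0.052] [ 0.47  -0.14   0.068]
rim ((0.44261685013771057, 0.005074545741081238), (0.3053484261035919, 0.08386126905679703), 86.24320220947266)
floor 1352
((315.1607360839844, 202.72312927246094), (90.33991241455078, 25.571664810180664), 4.037710189819336)
[0.4074 0.1706 0.03  ]
[0.5006 0.1677 0.03  ]
[ 0.4817 -0.1563  0.03  ]
[ 0.3889 -0.1488  0.03  ]
sauce 0.18 19 [ 0.505  -0.4329  0.1883] [ 0.4999 -0.4294  0.1888] [0.025 0.019 0.013]
sauce 0.195 9 [ 0.5055 -0.4338  0.1978] [ 0.5025 -0.4303  0.1981] [0.027 0.021 0.004]
sauce 0.201 88 [ 0.5078 -0.4404  0.2064] [ 0.5079 -0.4393  0.2066] [0.033 0.032 0.01 ]
mill 0.1 22 [ 0.4072 -0.3446  0.1125] [ 0.4036 -0.3371  0.1117] [0.038 0.031 0.015]
mill 0.12 46 [ 0.4122 -0.3532  0.13  ] [ 0.4033 -0.342   0.1302] [0.047 0.045 0.02 ]
mill 0.14 125 [ 0.4134 -0.3533  0.1475] [ 0.4117 -0.3519  0.148 ] [0.044 0.043 0.015]
mill 0.155 15 [ 0.4139 -0.3543  0.161 ] [ 0.413  -0.3537  0.1607] [0.011 0.013 0.012]
salt 0.06 27 [0.3985 0.346  0.0704] [0.3961 0.3394 0.0721] [0.033 0.033 0.018]
salt 0.08 65 [0.3967 0.3451 0.0864] [0.397  0.3453 0.0859] [0.028 0.028 0.012]
tooth 0.045 18 [0.4895 0.4405 0.0498] [0.4878 0.4383 0.0486] [0.032 0.033 0.009]
tooth 0.055 35 [0.4931 0.4412 0.0642] [0.494  0.4408 0.0627] [0.028 0.031 0.018]
candle 0.01 70 [0.4592 0.2001 0.0144] [0.4588 0.1998 0.0136] [0.037 0.037 0.009]
green side (array([267.67592593, 297.51851852]), array([259, 283,  18,  26, 324]))
green top (array([197.37096774, 189.70967742]), array([191, 183,  11,  12,  62]))
cap side (array([318.66751918, 109.43734015]), array([305, 100,  25,  20, 391]))
cap top (array([455.703125, 174.953125]), array([450, 168,  14,  14,  64]))
candle top (array([261.56779661, 198.56779661]), array([256, 193,  12,  12, 118]))
```

Emit:
{"api": "drive_tool", "payload": {
  "deltas": [
    {"travel":[-50,0,0],"dr":[0,0,0.18],"jaw":85},
    {"travel":[-100,0,0],"dr":[0,0,0.36],"jaw":85},
    {"travel":[-150,0,0],"dr":[0,0,0.54],"jaw":85},
    {"travel":[-200,0,0],"dr":[0,0,0.72],"jaw":85},
    {"travel":[-250,0,0],"dr":[0,0,0.9],"jaw":85}
  ]
}}

```text
time_s: 0.72
position: [0.3832, 0.4674, 0.2448]
orientation: [-1.726, -2.624, 0.001]
ft_force: [-0.3, -0.3, -0.2]
width: 0.998
grasp_force: 0.0
```

```bash
cat > go.py <<'E'
from h import *
from scipy.spatial.transform import Rotation as Ro
import sys
C=np.array([.442,.0058]);A=.068
# pockets/objects in world xy
def W(cx,cy): return C+cx*np.array([np.cos(A),-np.sin(A)])+cy*np.array([np.sin(A),np.cos(A)])
O=dict(tooth=(.491,.4405),salt=(.397,.3453),mill=(.4137,-.3535),sauce=(.508,-.440),p4=W(0,.1125),p3=W(0,.0375),p2=W(0,-.0375),p1=W(0,-.1125))
G=Ro.from_matrix(np.array([[np.sin(A),np.cos(A),0],[np.cos(A),-np.sin(A),0],[0,0,-1]]).T)
def go(n,z):
    o=get_obs();R=Ro.from_rotvec(o["orientation"])
    t=np.r_[O[n],z]
    print(n,"travel mm",(R.inv().apply(t-o["position"])*1e3).round(1),"dr",(R.inv()*G).as_rotvec().round(3),"pos",o["position"].round(4),"w",round(o["width"]*85.4,1),"F",o["ft_force"].round(1),"g",round(o["grasp_force"],1),"t",o["time_s"],"q",o["qpos"].round(2))
if __name__=="__main__":
    for i in range(1,len(sys.argv),2): go(sys.argv[i],float(sys.argv[i+1]))
E
python3 go.py tooth .2
```

```text
tooth travel mm [-67.3  88.4  44.8] dr [-0.001  0.     0.475] pos [0.3832 0.4674 0.2448] w 85.2 F [-0.3 -0.3 -0.2] g 0.0 t 0.725 q [0.7  0.36 1.4  0.   1.39 0.29]
```

Emit:
{"api": "drive_tool", "payload": {
  "deltas": [
    {"travel":[-17,22,11],"dr":[0,0,0.16],"jaw":75},
    {"travel":[-34,44,22],"dr":[0,0,0.32],"jaw":70},
    {"travel":[-67,88,45],"dr":[0,0,0.475],"jaw":70},
    {"travel":[-67,88,85],"dr":[0,0,0.475],"jaw":70},
    {"travel":[-67,88,125],"dr":[0,0,0.475],"jaw":70}
  ]
}}

```text
time_s: 1.35
position: [0.4901, 0.4413, 0.1185]
orientation: [-2.291, -2.15, 0.001]
ft_force: [-0.6, 0.1, -0.4]
width: 0.817
grasp_force: 0.0
```

```bash
python3 go.py tooth .035
python3 - <<'E'
from h import *
o=[]
for n,(y0,y1,x0,x1) in dict(side=(190,340,220,380),top=(150,240,150,280)).items():
    p,d=capture(n);p=p[y0:y1,x0:x1];o.append(cv2.resize(p,(400,int(400*p.shape[0]/p.shape[1])),interpolation=2))
h=max(x.shape[0] for x in o);cv2.imwrite("pics/g1.png",np.hstack([cv2.copyMakeBorder(x,0,h-x.shape[0],0,0,0) for x in o]))
E
```

```text
tooth travel mm [-0.7  1.  83.5] dr [-0.001  0.     0.004] pos [0.4901 0.4413 0.1185] w 69.8 F [-0.6  0.1 -0.4] g 0.0 t 1.35 q [0.56 0.55 1.41 0.   1.18 0.63]
```

View pics/g1.png

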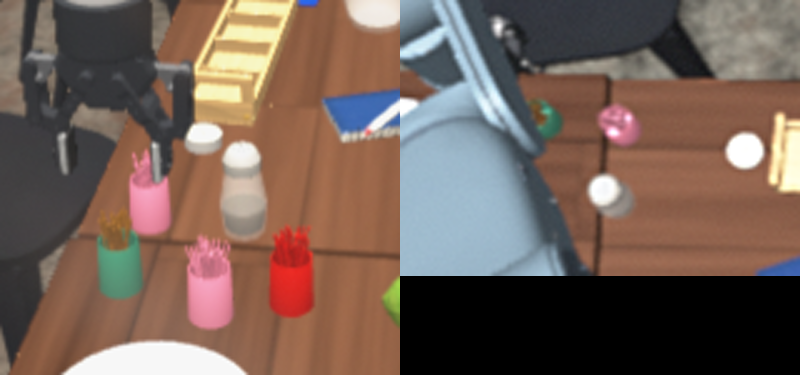

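The crop shows the open fingers at (65,165) and (157,165), straddling the green pot at (119,255). I'll check the pot's position from the side view, then descend.

Run:
```python
from h import *
print(onplane("side",267.7,297.5,.026), cross(267.7,295,197.4,189.7))
```

```text
[0.48586797 0.45578711 0.026     ] (array([0.49008523, 0.43586249, 0.01720285]), np.float64(0.0016534985713139683))
```

Emit:
{"api": "drive_tool", "payload": {
  "deltas": [
    {"travel":[-1,0,30],"dr":[0,0,0],"jaw":70},
    {"travel":[-1,0,60],"dr":[0,0,0],"jaw":70},
    {"travel":[-1,0,84],"dr":[0,0,0],"jaw":70},
    {"travel":[-1,0,84],"dr":[0,0,0],"jaw":70},
    {"travel":[-1,0,84],"dr":[0,0,0],"jaw":50}
  ]
}}

```text
time_s: 2.08
position: [0.4903, 0.4418, 0.0382]
orientation: [2.289, 2.151, 0.004]
ft_force: [-0.4, 0.8, -0.1]
width: 0.623
grasp_force: 0.0
```

Emit:
{"api": "drive_tool", "payload": {
  "deltas": [
    {"travel":[0,0,0],"dr":[0,0,0],"jaw":35},
    {"travel":[0,0,0],"dr":[0,0,0],"jaw":25},
    {"travel":[0,0,0],"dr":[0,0,0],"jaw":20},
    {"travel":[0,0,0],"dr":[0,0,0],"jaw":20},
    {"travel":[0,0,0],"dr":[0,0,0],"jaw":20}
  ]
}}

```text
time_s: 2.7
position: [0.4905, 0.442, 0.0387]
orientation: [2.289, 2.151, 0.006]
ft_force: [-1.8, 0.1, 7.0]
width: 0.392
grasp_force: 60.4
```

Emit:
{"api": "drive_tool", "payload": {
  "deltas": [
    {"travel":[0,0,0],"dr":[0,0,0],"jaw":50},
    {"travel":[0,0,0],"dr":[0,0,0],"jaw":50},
    {"travel":[0,0,3],"dr":[0,0,0],"jaw":50},
    {"travel":[0,0,3],"dr":[0,0,0],"jaw":50},
    {"travel":[0,0,3],"dr":[0,0,0],"jaw":50}
  ]
}}

```text
time_s: 3.32
position: [0.4893, 0.441, 0.033]
orientation: [-2.289, -2.151, 0.001]
ft_force: [0.3, -0.3, 0.1]
width: 0.591
grasp_force: 0.0
```

Emit:
{"api": "drive_tool", "payload": {
  "deltas": [
    {"travel":[0,0,0],"dr":[0,0,0],"jaw":35},
    {"travel":[0,0,0],"dr":[0,0,0],"jaw":25},
    {"travel":[0,0,0],"dr":[0,0,0],"jaw":20},
    {"travel":[0,0,0],"dr":[0,0,0],"jaw":20},
    {"travel":[0,0,0],"dr":[0,0,0],"jaw":20}
  ]
}}

```text
time_s: 3.95
position: [0.4896, 0.4412, 0.0336]
orientation: [2.289, 2.151, 0.001]
ft_force: [-0.8, -0.1, 3.2]
width: 0.393
grasp_force: 60.1
```

Emit:
{"api": "drive_tool", "payload": {
  "deltas": [
    {"travel":[0,0,-40],"dr":[0,0,0],"jaw":20},
    {"travel":[0,0,-100],"dr":[0,0,0],"jaw":20},
    {"travel":[-40,-2,-130],"dr":[0,0,0],"jaw":20},
    {"travel":[-95,-6,-130],"dr":[0,0,0],"jaw":20},
    {"travel":[-150,-10,-130],"dr":[0,0,0],"jaw":20}
  ]
}}

```text
time_s: 4.58
position: [0.4696, 0.2905, 0.1633]
orientation: [2.288, 2.152, 0.0]
ft_force: [0.9, 0.4, -0.8]
width: 0.395
grasp_force: 59.9
```

```bash
python3 go.py p4 .1
```

```text
p4 travel mm [-173.4   -9.4   63.4] dr [0.    0.    0.007] pos [0.4696 0.2905 0.1633] w 33.8 F [ 0.9  0.4 -0.8] g 59.9 t 4.575 q [ 0.35  0.33  1.65 -0.    1.16  0.41]
```

Emit:
{"api": "drive_tool", "payload": {
  "deltas": [
    {"travel":[-50,-3,0],"dr":[0,0,0.007],"jaw":20},
    {"travel":[-100,-6,0],"dr":[0,0,0.007],"jaw":20},
    {"travel":[-150,-9,15],"dr":[0,0,0.007],"jaw":20},
    {"travel":[-173,-9,35],"dr":[0,0,0.007],"jaw":20},
    {"travel":[-173,-9,63],"dr":[0,0,0.007],"jaw":20}
  ]
}}

```text
time_s: 5.2
position: [0.4506, 0.118, 0.1001]
orientation: [2.299, 2.139, 0.001]
ft_force: [-0.5, 0.4, -1.2]
width: 0.398
grasp_force: 59.9
```

```bash
python3 go.py p4 .044;python3 - <<'E'
from h import *
o=[]
for n,(y0,y1,x0,x1) in dict(side=(130,270,270,390),top=(150,240,230,390)).items():
    p,d=capture(n);p=p[y0:y1,x0:x1];o.append(cv2.resize(p,(400,int(400*p.shape[0]/p.shape[1])),interpolation=2))
h=max(x.shape[0] for x in o);cv2.imwrite("pics/g2.png",np.hstack([cv2.copyMakeBorder(x,0,h-x.shape[0],0,0,0) for x in o]))
E
```

```text
p4 travel mm [-0.  -1.1 56.1] dr [ 0.001  0.    -0.004] pos [0.4506 0.118  0.1001] w 34.0 F [-0.5  0.4 -1.2] g 59.9 t 5.2 q [ 0.02  0.27  1.93 -0.    0.95  0.09]
```

View pics/g2.png

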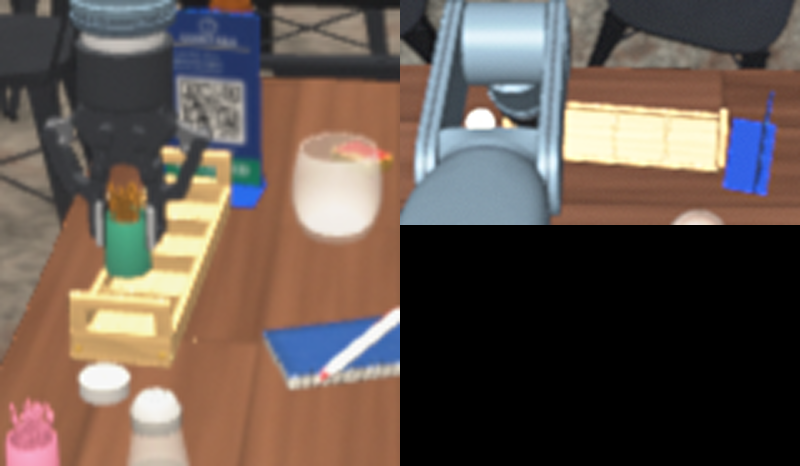

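The pot hangs upright at (127,235) in the crop, above the candle-end pocket. I'll lower it gently.

Emit:
{"api": "drive_tool", "payload": {
  "deltas": [
    {"travel":[0,-1,20],"dr":[0,0,0],"jaw":20},
    {"travel":[0,-1,40],"dr":[0,0,0],"jaw":20},
    {"travel":[0,-1,50],"dr":[0,0,0],"jaw":20},
    {"travel":[0,-1,54],"dr":[0,0,0],"jaw":20},
    {"travel":[0,-1,55],"dr":[0,0,0],"jaw":20}
  ]
}}

```text
time_s: 5.92
position: [0.4497, 0.1201, 0.0456]
orientation: [2.296, 2.144, 0.001]
ft_force: [0.6, -1.0, 0.4]
width: 0.391
grasp_force: 59.9
```

Emit:
{"api": "drive_tool", "payload": {
  "deltas": [
    {"travel":[0,0,0.5],"dr":[0,0,0],"jaw":20},
    {"travel":[0,0,1],"dr":[0,0,0],"jaw":20},
    {"travel":[0,0,1.5],"dr":[0,0,0],"jaw":20},
    {"travel":[0,0,2],"dr":[0,0,0],"jaw":20},
    {"travel":[0,0,2],"dr":[0,0,0],"jaw":20}
  ]
}}

```text
time_s: 6.55
position: [0.4496, 0.1199, 0.044]
orientation: [2.296, 2.143, 0.001]
ft_force: [-3.0, -0.0, 7.3]
width: 0.391
grasp_force: 60.9
```

Emit:
{"api": "drive_tool", "payload": {
  "deltas": [
    {"travel":[0,0,0],"dr":[0,0,0],"jaw":38},
    {"travel":[0,0,0],"dr":[0,0,0],"jaw":45},
    {"travel":[0,0,0],"dr":[0,0,0],"jaw":50},
    {"travel":[0,0,0],"dr":[0,0,0],"jaw":50},
    {"travel":[0,0,-5],"dr":[0,0,0],"jaw":50}
  ]
}}

```text
time_s: 7.18
position: [0.449, 0.1199, 0.0481]
orientation: [-2.296, -2.143, 0.001]
ft_force: [-0.6, -0.2, 0.5]
width: 0.583
grasp_force: 0.0
```

Emit:
{"api": "drive_tool", "payload": {
  "deltas": [
    {"travel":[0,0,-20],"dr":[0,0,0],"jaw":50},
    {"travel":[0,0,-60],"dr":[0,0,0],"jaw":50},
    {"travel":[0,0,-105],"dr":[0,0,0],"jaw":70},
    {"travel":[60,-10,-105],"dr":[0,0,0],"jaw":70},
    {"travel":[120,-30,-105],"dr":[0,0,0],"jaw":70}
  ]
}}

```text
time_s: 7.8
position: [0.4292, 0.2419, 0.1548]
orientation: [2.299, 2.139, 0.005]
ft_force: [0.3, 0.8, 0.2]
width: 0.819
grasp_force: 0.0
```

```bash
python3 go.py salt .068
```

```text
salt travel mm [100.7 -39.9  86.8] dr [ 0.003 -0.001 -0.004] pos [0.4292 0.2419 0.1548] w 70.0 F [0.3 0.8 0.2] g 0.0 t 7.8 q [0.29 0.24 1.8  0.   1.1  0.36]
```

Emit:
{"api": "drive_tool", "payload": {
  "deltas": [
    {"travel":[50,-20,0],"dr":[0,0,0],"jaw":70},
    {"travel":[100,-40,0],"dr":[0,0,0],"jaw":70},
    {"travel":[101,-40,40],"dr":[0,0,0],"jaw":70},
    {"travel":[101,-40,75],"dr":[0,0,0],"jaw":70},
    {"travel":[101,-40,89],"dr":[0,0,0],"jaw":70}
  ]
}}

```text
time_s: 8.43
position: [0.3937, 0.3441, 0.0627]
orientation: [-2.296, -2.144, 0.005]
ft_force: [-0.2, 0.9, 0.3]
width: 0.819
grasp_force: 0.0
```

```bash
python3 go.py salt .066
python3 - <<'E'
from h import *
p,d=capture("side");p=p[170:340,240:380];cv2.imwrite("pics/g3.png",cv2.resize(p,None,fx=3,fy=3,interpolation=2))
E
```

```text
salt travel mm [ 1.4  3.2 -3.3] dr [-0.003  0.002 -0.   ] pos [0.3937 0.3441 0.0627] w 69.9 F [-0.2  0.9  0.3] g 0.0 t 8.425 q [0.5  0.41 1.82 0.   0.91 0.57]
```

View pics/g3.png

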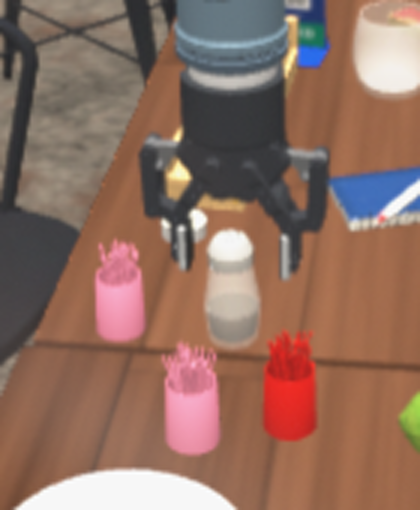

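The salt cap at (231,250) sits between the pads at (181,250) and (289,255). I'll correct the offset and close.

Emit:
{"api": "drive_tool", "payload": {
  "deltas": [
    {"travel":[1,3,-2],"dr":[0,0,0],"jaw":60},
    {"travel":[1,3,-2],"dr":[0,0,0],"jaw":50},
    {"travel":[1,3,-2],"dr":[0,0,0],"jaw":40},
    {"travel":[1,3,-2],"dr":[0,0,0],"jaw":30},
    {"travel":[1,3,-2],"dr":[0,0,0],"jaw":20}
  ]
}}

```text
time_s: 9.1
position: [0.3983, 0.3456, 0.0676]
orientation: [2.297, 2.143, 0.002]
ft_force: [-2.5, 0.0, 7.0]
width: 0.381
grasp_force: 56.9
```

Emit:
{"api": "drive_tool", "payload": {
  "deltas": [
    {"travel":[0,0,0],"dr":[0,0,0],"jaw":20},
    {"travel":[0,0,0],"dr":[0,0,0],"jaw":20},
    {"travel":[0,0,0],"dr":[0,0,0],"jaw":20},
    {"travel":[0,0,0],"dr":[0,0,0],"jaw":20},
    {"travel":[0,0,0],"dr":[0,0,0],"jaw":20}
  ]
}}

```text
time_s: 9.72
position: [0.3982, 0.3456, 0.0676]
orientation: [2.297, 2.143, 0.002]
ft_force: [-1.7, -0.4, 5.6]
width: 0.377
grasp_force: 56.9
```

Emit:
{"api": "drive_tool", "payload": {
  "deltas": [
    {"travel":[0,0,-45],"dr":[0,0,0],"jaw":20},
    {"travel":[0,0,-105],"dr":[0,0,0],"jaw":20},
    {"travel":[-40,10,-125],"dr":[0,0,0],"jaw":20},
    {"travel":[-95,24,-125],"dr":[0,0,0],"jaw":20},
    {"travel":[-150,37,-125],"dr":[0,0,0],"jaw":20}
  ]
}}

```text
time_s: 10.35
position: [0.4248, 0.1918, 0.1921]
orientation: [2.294, 2.144, 0.002]
ft_force: [0.9, 0.1, -0.8]
width: 0.377
grasp_force: 57.5
```

```bash
python3 go.py p3 .1
```

```text
p3 travel mm [-147.    29.6   92.1] dr [ 0.002 -0.     0.   ] pos [0.4248 0.1918 0.1921] w 32.2 F [ 0.9  0.1 -0.8] g 57.5 t 10.35 q [ 0.18  0.15  1.81 -0.    1.18  0.25]
```

Emit:
{"api": "drive_tool", "payload": {
  "deltas": [
    {"travel":[-50,10,0],"dr":[0,0,0],"jaw":20},
    {"travel":[-100,20,0],"dr":[0,0,0],"jaw":20},
    {"travel":[-147,29,10],"dr":[0,0,0],"jaw":20},
    {"travel":[-147,29,50],"dr":[0,0,0],"jaw":20},
    {"travel":[-147,29,88],"dr":[0,0,0],"jaw":20}
  ]
}}

```text
time_s: 10.98
position: [0.4437, 0.0434, 0.1029]
orientation: [2.298, 2.14, 0.002]
ft_force: [0.4, 0.7, -1.1]
width: 0.374
grasp_force: 57.5
```

```bash
python3 go.py p3 .079;python3 - <<'E'
from h import *
p,d=capture("side");p=p[130:260,270:390];cv2.imwrite("pics/g4.png",cv2.resize(p,None,fx=3.5,fy=3.5,interpolation=2))
E
```

```text
p3 travel mm [-0.1  0.8 23.9] dr [ 0.002  0.    -0.003] pos [0.4437 0.0434 0.1029] w 31.9 F [ 0.4  0.7 -1.1] g 57.5 t 10.975 q [-0.15  0.23  1.97  0.    0.94 -0.08]
```

View pics/g4.png

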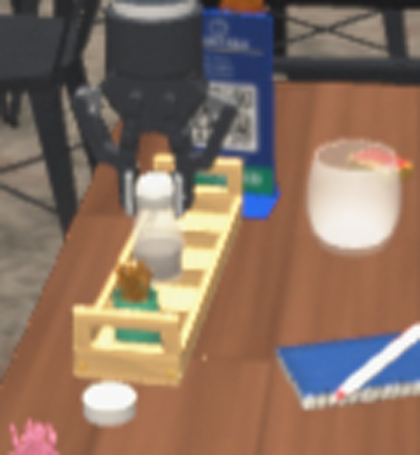

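The pot stands upright in the end pocket at (137,300), the salt hangs over the second pocket at (158,230), and the candle at (110,402) hasn't moved.

Emit:
{"api": "drive_tool", "payload": {
  "deltas": [
    {"travel":[0,0,10],"dr":[0,0,0],"jaw":20},
    {"travel":[0,0,19],"dr":[0,0,0],"jaw":20},
    {"travel":[0,0,23],"dr":[0,0,0],"jaw":20},
    {"travel":[0,0,24],"dr":[0,0,0],"jaw":20},
    {"travel":[0,0,24],"dr":[0,0,0],"jaw":20}
  ]
}}

```text
time_s: 11.65
position: [0.4437, 0.0445, 0.0797]
orientation: [2.296, 2.143, 0.001]
ft_force: [0.3, 0.3, -0.7]
width: 0.377
grasp_force: 57.7
```

Emit:
{"api": "drive_tool", "payload": {
  "deltas": [
    {"travel":[0,0,0.5],"dr":[0,0,0],"jaw":20},
    {"travel":[0,0,1],"dr":[0,0,0],"jaw":20},
    {"travel":[0,0,1.5],"dr":[0,0,0],"jaw":20},
    {"travel":[0,0,2],"dr":[0,0,0],"jaw":20},
    {"travel":[0,0,2],"dr":[0,0,0],"jaw":20}
  ]
}}

```text
time_s: 12.28
position: [0.4434, 0.0444, 0.0773]
orientation: [-2.297, -2.143, 0.0]
ft_force: [-0.3, -0.5, -1.2]
width: 0.376
grasp_force: 57.7
```

Emit:
{"api": "drive_tool", "payload": {
  "deltas": [
    {"travel":[0,0,0.5],"dr":[0,0,0],"jaw":20},
    {"travel":[0,0,1],"dr":[0,0,0],"jaw":20},
    {"travel":[0,0,1.5],"dr":[0,0,0],"jaw":20},
    {"travel":[0,0,2],"dr":[0,0,0],"jaw":20},
    {"travel":[0,0,2],"dr":[0,0,0],"jaw":20}
  ]
}}

```text
time_s: 12.9
position: [0.4436, 0.0445, 0.0765]
orientation: [2.296, 2.143, 0.001]
ft_force: [-3.4, 1.1, 13.7]
width: 0.378
grasp_force: 60.4
```

Emit:
{"api": "drive_tool", "payload": {
  "deltas": [
    {"travel":[0,0,-0.8],"dr":[0,0,0],"jaw":34},
    {"travel":[0,0,-0.8],"dr":[0,0,0],"jaw":42},
    {"travel":[0,0,-0.8],"dr":[0,0,0],"jaw":50},
    {"travel":[0,0,-0.8],"dr":[0,0,0],"jaw":55},
    {"travel":[0,0,-6],"dr":[0,0,0],"jaw":55}
  ]
}}

```text
time_s: 13.52
position: [0.443, 0.0445, 0.0811]
orientation: [-2.296, -2.143, 0.001]
ft_force: [-0.2, 0.1, -0.5]
width: 0.641
grasp_force: 0.0
```

Emit:
{"api": "drive_tool", "payload": {
  "deltas": [
    {"travel":[0,0,-40],"dr":[0,0,0],"jaw":55},
    {"travel":[0,0,-95],"dr":[0,0,0],"jaw":75},
    {"travel":[0,0,-150],"dr":[0,0,0],"jaw":80},
    {"travel":[-50,0,-185],"dr":[0,0,0],"jaw":80},
    {"travel":[-105,0,-190],"dr":[0,0,0],"jaw":80}
  ]
}}

```text
time_s: 14.15
position: [0.4375, -0.0613, 0.2749]
orientation: [2.289, 2.142, 0.005]
ft_force: [0.9, -0.5, -0.2]
width: 0.937
grasp_force: 0.0
```

```bash
python3 go.py mill .255 mill .115
```

```text
mill travel mm [-293.1   -4.6   20.5] dr [0.007 0.002 0.002] pos [ 0.4375 -0.0613  0.2749] w 80.1 F [ 0.9 -0.5 -0.2] g 0.0 t 14.15 q [-0.39  0.04  1.73  0.    1.37 -0.33]
mill travel mm [-292.8   -5.6  160.5] dr [0.007 0.002 0.002] pos [ 0.4375 -0.0613  0.2749] w 80.1 F [ 0.9 -0.5 -0.2] g 0.0 t 14.15 q [-0.39  0.04  1.73  0.    1.37 -0.33]
```

Emit:
{"api": "drive_tool", "payload": {
  "deltas": [
    {"travel":[-55,-1,0],"dr":[0,0,0],"jaw":80},
    {"travel":[-115,-2,0],"dr":[0,0,0],"jaw":80},
    {"travel":[-175,-3,0],"dr":[0,0,0],"jaw":80},
    {"travel":[-235,-4,0],"dr":[0,0,0],"jaw":80},
    {"travel":[-293,-5,0],"dr":[0,0,0],"jaw":80}
  ]
}}

```text
time_s: 14.78
position: [0.4104, -0.3543, 0.2717]
orientation: [2.297, 2.143, 0.0]
ft_force: [0.6, 0.4, -0.4]
width: 0.937
grasp_force: 0.0
```

```bash
python3 go.py mill .118
python3 - <<'E'
from h import *
o=[]
for n,(y0,y1,x0,x1) in dict(side=(60,260,270,390),top=(160,240,390,480)).items():
    p,d=capture(n);p=p[y0:y1,x0:x1];o.append(cv2.resize(p,(330,int(330*p.shape[0]/p.shape[1])),interpolation=2))
h=max(x.shape[0] for x in o);cv2.imwrite("pics/g5.png",np.hstack([cv2.copyMakeBorder(x,0,h-x.shape[0],0,0,0) for x in o]))
E
```

```text
mill travel mm [  1.    3.1 153.7] dr [ 0.     0.    -0.002] pos [ 0.4104 -0.3543  0.2717] w 80.0 F [ 0.6  0.4 -0.4] g 0.0 t 14.775 q [-0.92  0.23  1.51  0.    1.4  -0.85]
```

View pics/g5.png

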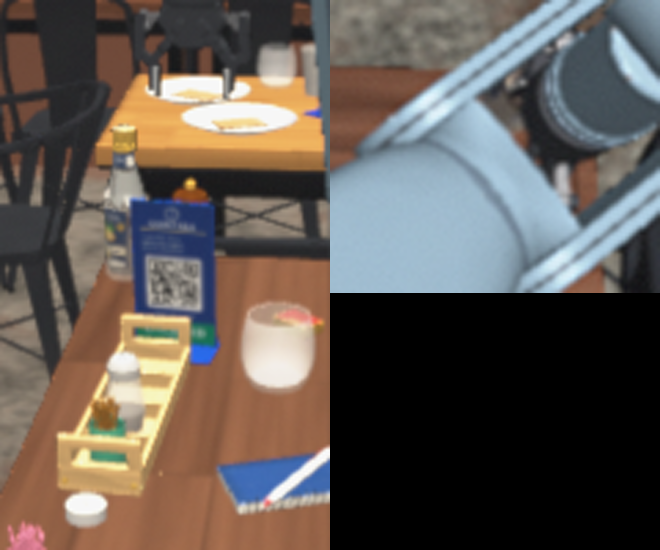

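The salt at (124,390) and pot at (105,430) stand in their pockets. The gripper mid-line at (191,80) is above the mill's finial at (190,185), so I'll descend on the mill.

Emit:
{"api": "drive_tool", "payload": {
  "deltas": [
    {"travel":[1,3,50],"dr":[0,0,0],"jaw":80},
    {"travel":[1,3,100],"dr":[0,0,0],"jaw":80},
    {"travel":[1,3,140],"dr":[0,0,0],"jaw":80},
    {"travel":[1,3,158],"dr":[0,0,0],"jaw":80},
    {"travel":[1,3,158],"dr":[0,0,0],"jaw":80}
  ]
}}

```text
time_s: 15.5
position: [0.4134, -0.35, 0.112]
orientation: [-2.294, -2.141, -0.001]
ft_force: [-0.1, 0.4, 0.9]
width: 0.939
grasp_force: 0.0
```

Emit:
{"api": "drive_tool", "payload": {
  "deltas": [
    {"travel":[0,0,0],"dr":[0,0,0],"jaw":65},
    {"travel":[0,0,0],"dr":[0,0,0],"jaw":55},
    {"travel":[0,0,0],"dr":[0,0,0],"jaw":45},
    {"travel":[0,0,0],"dr":[0,0,0],"jaw":35},
    {"travel":[0,0,0],"dr":[0,0,0],"jaw":35}
  ]
}}

```text
time_s: 16.12
position: [0.4145, -0.3521, 0.115]
orientation: [2.295, 2.142, -0.001]
ft_force: [-2.0, 1.1, 6.4]
width: 0.546
grasp_force: 61.1
```

Emit:
{"api": "drive_tool", "payload": {
  "deltas": [
    {"travel":[0,0,-40],"dr":[0,0,0],"jaw":35},
    {"travel":[0,0,-95],"dr":[0,0,0],"jaw":35},
    {"travel":[0,0,-150],"dr":[0,0,0],"jaw":35},
    {"travel":[0,0,-205],"dr":[0,0,0],"jaw":35},
    {"travel":[0,0,-235],"dr":[0,0,0],"jaw":35}
  ]
}}

```text
time_s: 16.75
position: [0.4143, -0.3518, 0.3522]
orientation: [2.293, 2.14, -0.001]
ft_force: [0.9, -0.4, -2.4]
width: 0.543
grasp_force: 63.3
```

```bash
python3 go.py p2 .345
```

```text
p2 travel mm [321.1   3.    6. ] dr [ 0.003  0.004 -0.001] pos [ 0.4143 -0.3518  0.3522] w 46.4 F [ 0.9 -0.4 -2.4] g 63.3 t 16.75 q [-0.91  0.2   1.36  0.    1.58 -0.84]
```

Emit:
{"api": "drive_tool", "payload": {
  "deltas": [
    {"travel":[50,0,0],"dr":[0,0,0],"jaw":35},
    {"travel":[105,1,0],"dr":[0,0,0],"jaw":35},
    {"travel":[165,1,0],"dr":[0,0,0],"jaw":35},
    {"travel":[225,2,0],"dr":[0,0,0],"jaw":35},
    {"travel":[280,3,0],"dr":[0,0,0],"jaw":35}
  ]
}}

```text
time_s: 17.38
position: [0.4358, -0.0702, 0.3487]
orientation: [2.297, 2.143, 0.001]
ft_force: [0.6, 0.2, -2.5]
width: 0.545
grasp_force: 63.3
```

Emit:
{"api": "drive_tool", "payload": {
  "deltas": [
    {"travel":[25,0,10],"dr":[0,0,0],"jaw":35},
    {"travel":[40,0,50],"dr":[0,0,0],"jaw":35},
    {"travel":[41,0,100],"dr":[0,0,0],"jaw":35},
    {"travel":[41,0,145],"dr":[0,0,0],"jaw":35},
    {"travel":[41,0,165],"dr":[0,0,0],"jaw":35}
  ]
}}

```text
time_s: 18.0
position: [0.4373, -0.0307, 0.181]
orientation: [-2.294, -2.141, 0.003]
ft_force: [0.1, 0.2, -2.4]
width: 0.545
grasp_force: 63.2
```

```bash
python3 go.py p2 .126
python3 - <<'E'
from h import *
p,d=capture("side");p=p[80:260,270:390];cv2.imwrite("pics/g6.png",cv2.resize(p,None,fx=3,fy=3,interpolation=2))
E
```

```text
p2 travel mm [-0.9  2.4 55. ] dr [-0.004 -0.001 -0.001] pos [ 0.4373 -0.0307  0.181 ] w 46.6 F [ 0.1  0.2 -2.4] g 63.2 t 18.0 q [-0.33  0.12  1.88  0.    1.15 -0.26]
```

View pics/g6.png

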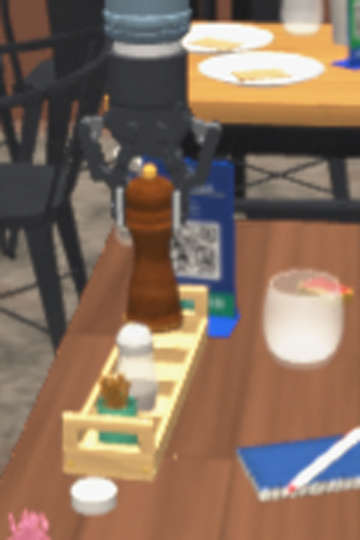

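The mill hangs upright at (152,250), over the third pocket. I'll correct by 2 mm and lower it.

Emit:
{"api": "drive_tool", "payload": {
  "deltas": [
    {"travel":[-1,2,15],"dr":[0,0,0],"jaw":35},
    {"travel":[-1,2,35],"dr":[0,0,0],"jaw":35},
    {"travel":[-1,2,48],"dr":[0,0,0],"jaw":35},
    {"travel":[-1,2,53],"dr":[0,0,0],"jaw":35},
    {"travel":[-1,2,54],"dr":[0,0,0],"jaw":35}
  ]
}}

```text
time_s: 18.68
position: [0.4413, -0.0327, 0.1295]
orientation: [2.297, 2.143, 0.0]
ft_force: [-0.5, 0.1, -1.8]
width: 0.544
grasp_force: 63.2
```

Emit:
{"api": "drive_tool", "payload": {
  "deltas": [
    {"travel":[0,0,0.5],"dr":[0,0,0],"jaw":35},
    {"travel":[0,0,1],"dr":[0,0,0],"jaw":35},
    {"travel":[0,0,1.5],"dr":[0,0,0],"jaw":35},
    {"travel":[0,0,2],"dr":[0,0,0],"jaw":35},
    {"travel":[0,0,2],"dr":[0,0,0],"jaw":35}
  ]
}}

```text
time_s: 19.3
position: [0.4411, -0.0326, 0.1273]
orientation: [-2.297, -2.143, 0.0]
ft_force: [0.4, -0.3, -2.4]
width: 0.542
grasp_force: 63.2
```

Emit:
{"api": "drive_tool", "payload": {
  "deltas": [
    {"travel":[0,0,1],"dr":[0,0,0],"jaw":35},
    {"travel":[0,0,2],"dr":[0,0,0],"jaw":35},
    {"travel":[0,0,2.5],"dr":[0,0,0],"jaw":35},
    {"travel":[0,0,3],"dr":[0,0,0],"jaw":35},
    {"travel":[0,0,3],"dr":[0,0,0],"jaw":35}
  ]
}}

```text
time_s: 19.92
position: [0.4411, -0.0326, 0.1243]
orientation: [-2.297, -2.144, 0.0]
ft_force: [0.3, -0.5, -2.1]
width: 0.544
grasp_force: 63.3
```

Emit:
{"api": "drive_tool", "payload": {
  "deltas": [
    {"travel":[0,0,0.5],"dr":[0,0,0],"jaw":35},
    {"travel":[0,0,1],"dr":[0,0,0],"jaw":35},
    {"travel":[0,0,1.5],"dr":[0,0,0],"jaw":35},
    {"travel":[0,0,1.5],"dr":[0,0,0],"jaw":35},
    {"travel":[0,0,1.5],"dr":[0,0,0],"jaw":35}
  ]
}}

```text
time_s: 20.55
position: [0.4412, -0.0326, 0.124]
orientation: [2.296, 2.143, 0.0]
ft_force: [-3.7, 0.5, 10.3]
width: 0.541
grasp_force: 64.8
```

Emit:
{"api": "drive_tool", "payload": {
  "deltas": [
    {"travel":[0,0,-0.8],"dr":[0,0,0],"jaw":50},
    {"travel":[0,0,-0.8],"dr":[0,0,0],"jaw":58},
    {"travel":[0,0,-0.8],"dr":[0,0,0],"jaw":66},
    {"travel":[0,0,-0.8],"dr":[0,0,0],"jaw":66},
    {"travel":[0,0,-6],"dr":[0,0,0],"jaw":66}
  ]
}}

```text
time_s: 21.18
position: [0.4408, -0.0325, 0.1286]
orientation: [-2.296, -2.143, 0.001]
ft_force: [-0.1, -0.7, 1.0]
width: 0.774
grasp_force: 0.0
```

Emit:
{"api": "drive_tool", "payload": {
  "deltas": [
    {"travel":[0,0,-40],"dr":[0,0,0],"jaw":66},
    {"travel":[0,0,-95],"dr":[0,0,0],"jaw":66},
    {"travel":[0,0,-150],"dr":[0,0,0],"jaw":66},
    {"travel":[-40,10,-185],"dr":[0,0,0],"jaw":66},
    {"travel":[-95,24,-190],"dr":[0,0,0],"jaw":66}
  ]
}}

```text
time_s: 21.8
position: [0.4599, -0.1296, 0.3229]
orientation: [2.288, 2.142, 0.004]
ft_force: [1.1, -0.4, -0.4]
width: 0.768
grasp_force: 0.0
```

```bash
python3 go.py sauce .3
```

```text
sauce travel mm [-306.5   68.4   24.2] dr [0.007 0.003 0.002] pos [ 0.4599 -0.1296  0.3229] w 65.6 F [ 1.1 -0.4 -0.4] g 0.0 t 21.8 q [-0.51  0.08  1.57  0.    1.49 -0.44]
```

Emit:
{"api": "drive_tool", "payload": {
  "deltas": [
    {"travel":[-55,13,0],"dr":[0,0,0],"jaw":66},
    {"travel":[-115,27,0],"dr":[0,0,0],"jaw":66},
    {"travel":[-170,40,0],"dr":[0,0,0],"jaw":66},
    {"travel":[-225,54,0],"dr":[0,0,0],"jaw":66},
    {"travel":[-270,64,0],"dr":[0,0,0],"jaw":66}
  ]
}}

```text
time_s: 22.42
position: [0.5037, -0.4051, 0.3187]
orientation: [-2.298, -2.142, 0.0]
ft_force: [0.4, -0.3, -0.5]
width: 0.767
grasp_force: 0.0
```

Emit:
{"api": "drive_tool", "payload": {
  "deltas": [
    {"travel":[-36,4,0],"dr":[0,0,0],"jaw":66},
    {"travel":[-36,4,20],"dr":[0,0,0],"jaw":66},
    {"travel":[-36,4,50],"dr":[0,0,0],"jaw":66},
    {"travel":[-36,4,70],"dr":[0,0,0],"jaw":66},
    {"travel":[-36,4,70],"dr":[0,0,0],"jaw":66}
  ]
}}

```text
time_s: 23.05
position: [0.5045, -0.4382, 0.2469]
orientation: [-2.294, -2.14, -0.0]
ft_force: [0.3, 1.0, 0.6]
width: 0.771
grasp_force: 0.0
```

```bash
python3 go.py sauce .177
python3 - <<'E'
from h import *
p,d=capture("side");p=p[60:260,270:390];cv2.imwrite("pics/g7.png",cv2.resize(p,None,fx=3,fy=3,interpolation=2))
E
```

```text
sauce travel mm [-1.8  3.8 69.9] dr [-0.003 -0.003 -0.001] pos [ 0.5045 -0.4382  0.2469] w 65.8 F [0.3 1.  0.6] g 0.0 t 23.05 q [-0.88  0.48  1.21 -0.    1.46 -0.81]
```

View pics/g7.png

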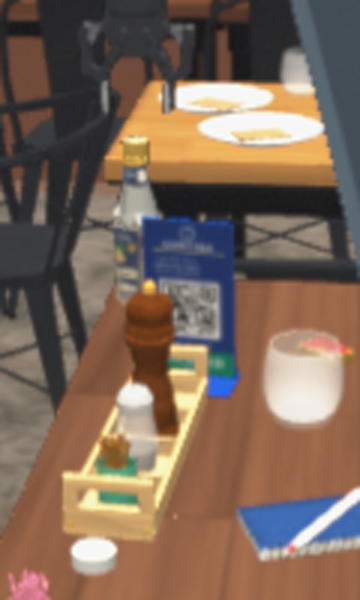

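The cap at (135,150) is centred between the fingers at (105,97) and (167,97), so I'll descend.

Emit:
{"api": "drive_tool", "payload": {
  "deltas": [
    {"travel":[-1,3,20],"dr":[0,0,0],"jaw":66},
    {"travel":[-1,3,45],"dr":[0,0,0],"jaw":66},
    {"travel":[-1,3,65],"dr":[0,0,0],"jaw":66},
    {"travel":[-1,3,73],"dr":[0,0,0],"jaw":66},
    {"travel":[-1,3,73],"dr":[0,0,0],"jaw":66}
  ]
}}

```text
time_s: 23.72
position: [0.5084, -0.4404, 0.1765]
orientation: [2.296, 2.143, -0.0]
ft_force: [0.1, 0.6, 0.6]
width: 0.767
grasp_force: 0.0
```

Emit:
{"api": "drive_tool", "payload": {
  "deltas": [
    {"travel":[0,0,0],"dr":[0,0,0],"jaw":56},
    {"travel":[0,0,0],"dr":[0,0,0],"jaw":46},
    {"travel":[0,0,0],"dr":[0,0,0],"jaw":36},
    {"travel":[0,0,0],"dr":[0,0,0],"jaw":25},
    {"travel":[0,0,0],"dr":[0,0,0],"jaw":20}
  ]
}}

```text
time_s: 24.35
position: [0.5082, -0.4405, 0.1774]
orientation: [2.295, 2.142, -0.001]
ft_force: [-0.7, 1.8, 5.0]
width: 0.42
grasp_force: 59.0
```

Emit:
{"api": "drive_tool", "payload": {
  "deltas": [
    {"travel":[0,0,0],"dr":[0,0,0],"jaw":20},
    {"travel":[0,0,0],"dr":[0,0,0],"jaw":20},
    {"travel":[0,0,0],"dr":[0,0,0],"jaw":20},
    {"travel":[0,0,0],"dr":[0,0,0],"jaw":20},
    {"travel":[0,0,0],"dr":[0,0,0],"jaw":20}
  ]
}}

```text
time_s: 24.98
position: [0.5082, -0.4405, 0.1774]
orientation: [2.295, 2.142, -0.001]
ft_force: [-0.8, 0.9, 5.6]
width: 0.419
grasp_force: 59.0
```

Emit:
{"api": "drive_tool", "payload": {
  "deltas": [
    {"travel":[0,0,-30],"dr":[0,0,0],"jaw":20},
    {"travel":[0,0,-80],"dr":[0,0,0],"jaw":20},
    {"travel":[0,0,-130],"dr":[0,0,0],"jaw":20},
    {"travel":[0,0,-185],"dr":[0,0,0],"jaw":20},
    {"travel":[0,0,-235],"dr":[0,0,0],"jaw":20}
  ]
}}

```text
time_s: 25.6
position: [0.508, -0.4398, 0.4122]
orientation: [-2.296, -2.143, -0.0]
ft_force: [0.9, -1.3, -3.9]
width: 0.423
grasp_force: 60.5
```

```bash
python3 go.py p1 .41
```

```text
p1 travel mm [327.5 -96.4   2.4] dr [-0.    -0.    -0.001] pos [ 0.508  -0.4398  0.4122] w 36.1 F [ 0.9 -1.3 -3.9] g 60.5 t 25.6 q [-0.88  0.46  0.85  0.    1.83 -0.81]
```

Emit:
{"api": "drive_tool", "payload": {
  "deltas": [
    {"travel":[40,-12,0],"dr":[0,0,0],"jaw":20},
    {"travel":[90,-27,0],"dr":[0,0,0],"jaw":20},
    {"travel":[140,-42,0],"dr":[0,0,0],"jaw":20},
    {"travel":[190,-57,0],"dr":[0,0,0],"jaw":20},
    {"travel":[240,-72,0],"dr":[0,0,0],"jaw":20}
  ]
}}

```text
time_s: 26.22
position: [0.452, -0.1939, 0.4102]
orientation: [-2.296, -2.142, -0.0]
ft_force: [0.9, 0.3, -3.4]
width: 0.417
grasp_force: 60.4
```

Emit:
{"api": "drive_tool", "payload": {
  "deltas": [
    {"travel":[40,-12,0],"dr":[0,0,0],"jaw":20},
    {"travel":[75,-22,0],"dr":[0,0,0],"jaw":20},
    {"travel":[87,-24,0],"dr":[0,0,0],"jaw":20},
    {"travel":[87,-24,30],"dr":[0,0,0],"jaw":20},
    {"travel":[87,-24,70],"dr":[0,0,0],"jaw":20}
  ]
}}

```text
time_s: 26.85
position: [0.4357, -0.108, 0.3406]
orientation: [2.294, 2.142, 0.001]
ft_force: [0.1, -0.4, -4.3]
width: 0.418
grasp_force: 60.4
```

```bash
python3 go.py p1 .25
```

```text
p1 travel mm [ 1.6 -1.6 90.6] dr [ 0.002  0.002 -0.001] pos [ 0.4357 -0.108   0.3406] w 35.7 F [ 0.1 -0.4 -4.3] g 60.4 t 26.85 q [-0.49  0.02  1.59 -0.    1.53 -0.42]
```

Emit:
{"api": "drive_tool", "payload": {
  "deltas": [
    {"travel":[1,-1,25],"dr":[0,0,0],"jaw":20},
    {"travel":[1,-1,55],"dr":[0,0,0],"jaw":20},
    {"travel":[1,-1,80],"dr":[0,0,0],"jaw":20},
    {"travel":[1,-1,85],"dr":[0,0,0],"jaw":20},
    {"travel":[1,-1,85],"dr":[0,0,0],"jaw":20}
  ]
}}

```text
time_s: 27.48
position: [0.4343, -0.1067, 0.256]
orientation: [-2.297, -2.143, 0.0]
ft_force: [0.2, -0.3, -3.8]
width: 0.419
grasp_force: 60.5
```

```bash
python3 go.py p1 .187
python3 - <<'E'
from h import *
o=[]
for n,(y0,y1,x0,x1) in dict(side=(90,260,280,380),top=(160,240,260,400)).items():
    p,d=capture(n);p=p[y0:y1,x0:x1];o.append(cv2.resize(p,(350,int(350*p.shape[0]/p.shape[1])),interpolation=2))
h=max(x.shape[0] for x in o);cv2.imwrite("pics/g8.png",np.hstack([cv2.copyMakeBorder(x,0,h-x.shape[0],0,0,0) for x in o]))
E
```

```text
p1 travel mm [ 0.3  0.1 69. ] dr [-0.     0.    -0.001] pos [ 0.4343 -0.1067  0.256 ] w 35.8 F [ 0.2 -0.3 -3.8] g 60.5 t 27.475 q [-0.49  0.06  1.75 -0.    1.33 -0.42]
```

View pics/g8.png

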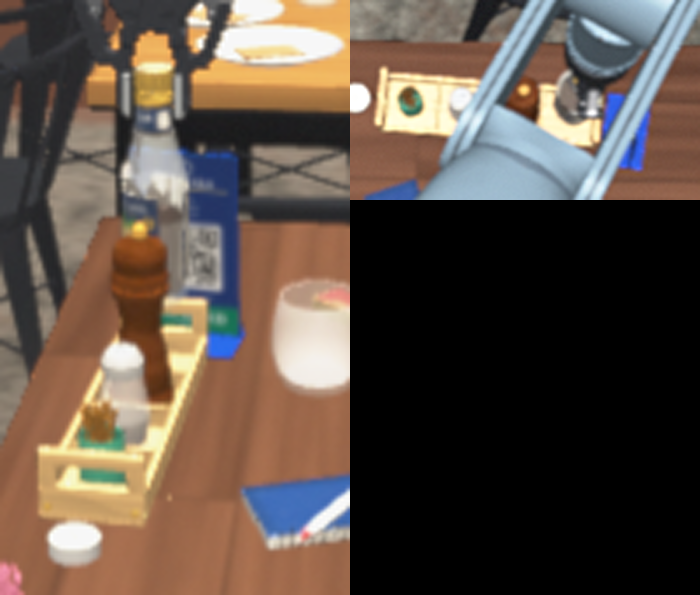

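The bottle hangs upright at (155,180), over the pocket next to the menu. The other three stand in order behind each other along the row. I'll lower the bottle.

Emit:
{"api": "drive_tool", "payload": {
  "deltas": [
    {"travel":[0,0,15],"dr":[0,0,0],"jaw":20},
    {"travel":[0,0,35],"dr":[0,0,0],"jaw":20},
    {"travel":[0,0,55],"dr":[0,0,0],"jaw":20},
    {"travel":[0,0,65],"dr":[0,0,0],"jaw":20},
    {"travel":[0,0,66],"dr":[0,0,0],"jaw":20}
  ]
}}

```text
time_s: 28.2
position: [0.4337, -0.1061, 0.1892]
orientation: [-2.296, -2.143, 0.001]
ft_force: [0.9, -0.1, -4.0]
width: 0.42
grasp_force: 60.5
```

Emit:
{"api": "drive_tool", "payload": {
  "deltas": [
    {"travel":[0,0,0.5],"dr":[0,0,0],"jaw":20},
    {"travel":[0,0,1],"dr":[0,0,0],"jaw":20},
    {"travel":[0,0,1.5],"dr":[0,0,0],"jaw":20},
    {"travel":[0,0,2],"dr":[0,0,0],"jaw":20},
    {"travel":[0,0,2],"dr":[0,0,0],"jaw":20}
  ]
}}

```text
time_s: 28.82
position: [0.434, -0.1063, 0.1878]
orientation: [2.297, 2.143, -0.0]
ft_force: [-1.0, -0.4, -2.9]
width: 0.421
grasp_force: 60.5
```

Emit:
{"api": "drive_tool", "payload": {
  "deltas": [
    {"travel":[0,0,0.5],"dr":[0,0,0],"jaw":20},
    {"travel":[0,0,1],"dr":[0,0,0],"jaw":20},
    {"travel":[0,0,1.5],"dr":[0,0,0],"jaw":20},
    {"travel":[0,0,2],"dr":[0,0,0],"jaw":20},
    {"travel":[0,0,2],"dr":[0,0,0],"jaw":20}
  ]
}}

```text
time_s: 29.45
position: [0.4343, -0.1064, 0.1864]
orientation: [2.296, 2.143, 0.001]
ft_force: [-0.5, 1.4, 4.5]
width: 0.419
grasp_force: 61.7
```

Emit:
{"api": "drive_tool", "payload": {
  "deltas": [
    {"travel":[0,0,0],"dr":[0,0,0],"jaw":40},
    {"travel":[0,0,0],"dr":[0,0,0],"jaw":48},
    {"travel":[0,0,0],"dr":[0,0,0],"jaw":58},
    {"travel":[0,0,0],"dr":[0,0,0],"jaw":60},
    {"travel":[0,0,-8],"dr":[0,0,0],"jaw":60}
  ]
}}

```text
time_s: 30.08
position: [0.4336, -0.1061, 0.1936]
orientation: [-2.296, -2.142, 0.001]
ft_force: [-0.5, -0.5, -0.1]
width: 0.7
grasp_force: 0.0
```

Emit:
{"api": "drive_tool", "payload": {
  "deltas": [
    {"travel":[0,0,-40],"dr":[0,0,0],"jaw":60},
    {"travel":[0,0,-90],"dr":[0,0,0],"jaw":60},
    {"travel":[0,0,-125],"dr":[0,0,0],"jaw":60},
    {"travel":[0,-50,-125],"dr":[0,0,0],"jaw":60},
    {"travel":[0,-80,-125],"dr":[0,0,0],"jaw":60}
  ]
}}

```text
time_s: 30.7
position: [0.3529, -0.1005, 0.3197]
orientation: [2.295, 2.143, -0.0]
ft_force: [-0.2, -0.3, 0.5]
width: 0.706
grasp_force: 0.0
```

```bash
python3 go.py p1 .3
python3 - <<'E'
from h import *
o=[]
for n,(y0,y1,x0,x1) in dict(side=(90,260,280,380),top=(160,240,250,390)).items():
    p,d=capture(n);p=p[y0:y1,x0:x1];o.append(cv2.resize(p,(350,int(350*p.shape[0]/p.shape[1])),interpolation=2))
h=max(x.shape[0] for x in o);cv2.imwrite("pics/g9.png",np.hstack([cv2.copyMakeBorder(x,0,h-x.shape[0],0,0,0) for x in o]))
E
```

```text
p1 travel mm [-0.3 81.6 19.8] dr [ 0.001  0.001 -0.001] pos [ 0.3529 -0.1005  0.3197] w 60.3 F [-0.2 -0.3  0.5] g 0.0 t 30.7 q [-0.58 -0.13  1.78 -0.    1.5  -0.52]
```

View pics/g9.png

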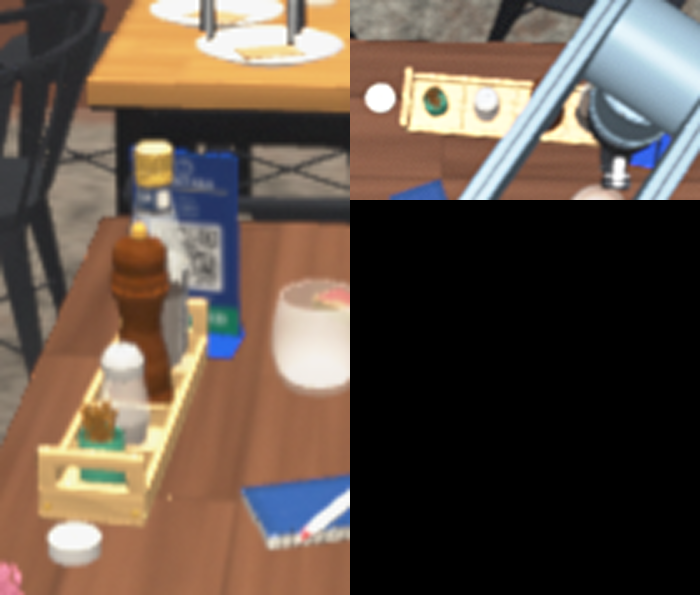

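All four stand upright in their pockets in order of height: bottle (155,160), mill (140,310), salt (125,390), pot (102,440). The candle is still at (75,543) and the arm is clear, so I'm handing in.

```bash
python3 -c "
from bench import *
print(close_job())"
```

```text
the job is handed in; nothing more can be done
None
```

The job is handed in: the last camera view showed the sauce bottle, pepper mill, salt shaker and toothpick pot upright in the caddy, tallest by the menu stand down to shortest by the candle, with the candle where it stood, after about 31 s of the 120 s allowed.

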